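# Put the dabba on the food warmer, set the dial to keep-warm and lock it

### The arm

A 6-joint arm with a two-finger parallel gripper is mounted at the origin on the work surface. World frame = base frame: x ahead of the robot, y to its left, z up, the work surface at z = 0. Lengths are in mm, angles in rad, forces in N, time in s.
With the tool pointing down it reaches from about 250 to 725 mm from the base axis. Payload 4 kg.
Tool frame: the origin (TCP) lies at the very end of the fingers, on their centre line; the grasp point (between the pads) lies 19 mm behind it (robot.grasp_offset is the distance from the TCP to the grasp point, in mm); z points along the fingers, y is the direction in which the jaws open and shut (so a half turn about z gives the same grasp; the last joint's range is limited). The gripper opens to 85 mm and grips with 20 to 120 N. Pads are 22 mm wide; open, the fingers measure 114 mm over their backs; the gripper's body (76 mm by 85 mm) begins 54 mm behind the grasp point. The pads swing forward as they close: fully open they stand 13 mm farther back than shut.
Start: joints at [1.12, 0.241, 0.005, 1.335, 0, 1.571], TCP at [217.841, 450.05, 231.306] pointing down, gripper open.
Joint ranges: [-2.72, 2.72], [-1.05, 1.87], [-1.09, 1.28], [-1.99, 2.15], [-1.42, 1.44], [-3.14, 3.14]. Speed limits (rad/s): [2.79, 2.79, 3.14, 3.14, 3.14, 3.14].

### API

Orientations are given as a unit quaternion [x, y, z, w].
In Python, from cell import robot gives the robot as it stands. Calls block until the motion is done:
- robot.movep(position, orientation): joint-space move of the TCP to a pose.
- robot.move_linear(position, rotation=None, velocity=150, until_force=None): straight line of the TCP; rotation=None keeps the orientation; velocity is the mean speed in mm/s. With until_force (N) it stops when the force on the tool has changed by that much, and returns True; else False.
- robot.move_j(angles): joint-space move.
- robot.set_gripper(opening): opening from 0.0 (shut) to 1.0 (fully open); the grip force is fixed at half the most; returns when the fingers have stopped.
- robot.wait(seconds).
- robot.inverse_kinematics(position, orientation): joint angles nearest the present ones, or None.
- robot.read_state(): the state.
- robot.get_image(name): name is "side" or "top"; returns a dict with "pixels" (384x512x3 uint8, blue, green, red), "fx", "fy", "cx", "cy" (pixels), "dist_coeffs" ([k1, k2, p1, p2, k3] as OpenCV has them; the pictures are not rectified), "xyz" and "rotation" of the camera in the world. Camera axes: x right, y up, looking along -z (the intrinsics and any distortion apply to the point x, -y, -z); pixel columns grow to the right and rows downward; lengths in mm; the calibration is good to about 2 mm. A picture is of the moment at which its call begins. There is no depth.
A pose or a line that the arm cannot do raises robot.PlanningError and nothing moves.
- robot.hand_in(): hands the job in, once; it reports no verdict.
Trained networks look in a picture, given as the dict that the camera call returned (one of the last four; its "shot" number tells which), for a name from the list of things; names that differ only in an ending like _2 or _b are one class to them, and where a whole thing is asked for, a point or a joint stands for the part that bears it (a point fixed in the world has none). Each returns a list of dicts, best first, with "conf" (0 to 1); they miss things now and then, are a little off and sometimes report something else, mostly with a low value. They report only what shows in the picture. A call takes as long as a camera call. They do not tell look-alikes from the thing itself.
- robot.cut_out(thing, picture): "pixels" (384x512 bool, what is visible of it) and "uv" ([column, row] in pixels, amid what is visible of it).
The state is a dict: "time": time; "joint_pos": joint angles; "qvel": joint speeds; "joint_torque": joint torques, N m; "tcp_pos": TCP position; "tool_rot": TCP orientation; "ft_force": force on the tool from outside, world axes, zero at the start; "torque": the same for the moment, N m; "gripper_width": opening from 0.0 (shut) to 1.0 (fully open).
Only numpy, scipy, OpenCV 4.12 (cv2) and the standard library are available. Lean on these libraries where they do the work, as an engineer would, in place of code of your own. Each camera call takes 0.05 s, during which the arm holds its last target.

### The job

Lift the steel dabba off the silicone tray and, keeping it upright, set it down gently on the food warmer, centred in the printed ring that is still free, so that it stands in line with the bowl and the other dabba; leave those and the things on the tray where they are. With the lock still drawn back, turn the warmer's dial clockwise until its white pointer stands at the green keep-warm dot. Then slide the red lock fully home over the dial, and let go.

Things in the scene. Friction and masses are not known exactly. Their poses are not given: they have to be found in the camera images.
- warmer: electric food warmer, fixed: steel box 540 mm long (its y), 280 mm deep (its x). Origin under its centre at counter height; x points away from the robot (more or less), y to the left, z up. Left part, y -0.13 to 0.27: black glass plate, top 50 mm up, with three white printed rings 110 mm across at x = 0, y = -0.055, 0.070, 0.195. Right part, y -0.27 to -0.13: the cream control console.
- deck (a point): the point where the dial's axis meets the flat top (deck) of the console, 70 mm above the counter; axes as the warmer's. Behind the dial (farther from the robot) is the red lock, between two aluminium rails 16 mm high and 50 mm apart that run along x from 40 to 190 mm behind this point.
- green_dot (a point): the green keep-warm dot (13 mm across), printed on the deck 44 mm in front of the dial's axis (warmer's -x, towards the robot, away from the lock)
- free_ring (a point): centre of the printed ring that is free, on the glass (any one of the three rings; it differs from start to start)
- dabba_center (a point): the dabba to move: round stainless steel tin on the tray, 95 mm across, with a fixed lid (top at 64 mm) and a black round lid knob to lift it by (28 mm across, from 68 to 94 mm above the underside). 0.22 to 0.45 kg. This point is on its axis, 47 mm above the underside and 47 mm below the knob's top; its z is the tin's axis.
- dabba: the same dabba; origin at the centre of its underside
- dial (a joint): angle of the dial (rad): 0 = off, grows clockwise seen from above, end stop 2.8 (hottest). Green keep-warm dot: 1.40; there the bar lies along the warmer's x, pointer towards the robot. Starts between 0 and 0.6. Stays where it is left; takes about 0.1 N m to turn.
- dial_grip (a point): on the dial's axis, half-way up its bar, 20 mm above the deck. The dial is a black disc 70 mm across, 8 mm thick, with a bar grip 62 mm long, 18 mm thick, 24 mm high (8 to 32 mm above the deck), to be pinched across the 18 mm. The bar lies along this frame's x, which turns with it; the white pointer is at its -x end.
- lock (a joint): travel of the lock (m): 0 = drawn back, grows as it slides along the warmer's -x over the dial, end stop 0.090 = fully home. About 3 N to move; stays where it is left. A fork with see-through roof that straddles the bar of the dial (26 mm between its tines, mouth flared): it goes home only with the bar along the warmer's x, or else it hits the bar.
- lock_grip (a point): in the lock's red upright thumb grip, 45 mm above the deck: the grip is 34 mm long (warmer's x), 16 mm thick (warmer's y) and stands from 14 to 62 mm above the deck, free on both sides above the rails. The lock's hood, 44 mm above the deck, begins 14 mm in front of the grip. Drawn back, the mouth of the fork is 60 mm from the dial's axis.
- bowl: white ceramic bowl, 110 mm across, 55 mm high, on one of the warmer's rings; origin at the centre of its underside. Leave it.
- dabba2: another dabba, the same shape as the one to move, already on one of the warmer's rings; origin at the centre of its underside. Leave it.
- tray: teal hard silicone tray, 320 mm (x) by 200 mm (y), rim 18 mm high, floor 6 mm thick; fixed. Origin under its centre.
- tub: clear plastic tub with a pale blue snap lid, 112 x 96 x 64 mm, at the near end of the tray; origin at the centre of its underside. Leave it.
- spoon: wooden spoon, 220 mm long (its x), 20 mm high, lying along the left side of the tray. Leave it.
There are look-alikes about, which are no part of the job. What is shaped like the dabba but brown, pink or turquoise is not meant.

How it is judged (in metres and radians):
On the way, in this order (a step that is already met when the one before it is completed fails the run):
1. the dial stands at the green mark (1.40, to within 0.15 rad) with the lock still drawn back (less than 10 mm of its travel) (value of joint dial between 1.25 and 1.55 rad and value of joint lock below 0.01 m), for 0.2 s.
2. the lock is home over the dial (at least 84 of its 90 mm), the dial still at the mark (value of joint dial between 1.25 and 1.55 rad and value of joint lock above 0.084 m), for 0.2 s.
At the end, for the whole second after the job is handed in: The dabba stands upright and still on the warmer's glass, its axis within 15 mm of the centre of the ring that was free; the dial is within 0.15 rad of the green mark (1.40); the lock is at least 84 mm along its 90 mm travel; everything is released (all of step 2 and horizontal distance between dabba_center and free_ring below 0.015 m and z of dabba_center in the frame of warmer between 0.092 and 0.102 m and angle between dabba_center's own z axis and vertical below 0.08 rad and linear speed of dabba below 0.02 m/s); the robot touches nothing.
It fails at once if the bowl, the other dabba, the tub or the spoon is moved by more than 20 mm (distance of any of bowl, dabba2, tub, spoon from where it was at the start of the episode above 0.02 m).
It fails at once if the dabba is tipped by more than 0.6 rad (angle between dabba_center's own z axis and vertical above 0.6 rad).
It fails at once if the dabba is dropped (it moves faster than 0.6 m/s, as after a fall of about 2 cm, while the fingers do not hold it) (linear speed of dabba above 0.6 m/s and contact force between the fingers and dabba below 0.1 N).
It also fails if it takes over 64 s, if anything falls off the work surface, if the arm or the gripper's body presses on something with over 40 N, if the wrist force passes 120 N, or if a joint passes its speed limit or range.

## Working session

There is one attempt and no reset: what is moved stays moved. The work goes in short steps, each a Python script; the robot and the scene stay as the last script left them, time stands still between calls to the robot, and variables do not carry over. Pictures are saved under pics/ and viewed, and the job is handed in when it is done.

```bash
ls; mkdir -p pics; cat > h.py <<'E'
import numpy as np, cv2
from cell import robot
from scipy.spatial.transform import Rotation as R
E
python3 - <<'E'
from h import *
for n in ("side","top"):
    p=robot.get_image(n); cv2.imwrite(f"pics/{n}0.png",p["pixels"])
    print(n,{k:p[k] for k in p if k!="pixels"})
s=robot.read_state();print(s)
E
```

```text
pics
side {'fx': 462.4403600734379, 'fy': 462.4403600734379, 'cx': 254.09402871536426, 'cy': 193.73773222501117, 'dist_coeffs': array([-0.00743193,  0.        ,  0.        ,  0.        ,  0.        ]), 'xyz': array([ -29.58928503, -588.24988339, 1048.04969204]), 'rotation': array([ 0.3522631 , -0.12119152, -0.30151425,  0.87767447]), 'shot': 1}
top {'fx': 381.67475899454894, 'fy': 381.67475899454894, 'cx': 258.61126718246135, 'cy': 191.5850393663173, 'dist_coeffs': array([-0.04458816,  0.        ,  0.        ,  0.        ,  0.        ]), 'xyz': array([ 423.02808775,  137.66253579, 1106.81694813]), 'rotation': array([-0.04318167,  0.04610675,  0.70939606, -0.70197346]), 'shot': 2}
{'time': 0.1, 'joint_pos': array([ 1.12000445e+00,  2.41371932e-01,  3.84309280e-03,  1.33519193e+00,
       -9.05784144e-06,  1.57075970e+00]), 'qvel': array([-0.00202791, -0.0024496 ,  0.00473527, -0.0005847 , -0.00069815,
        0.00166707]), 'joint_torque': array([-5.04757500e-04, -3.73138154e+01,  2.53010058e+01,  1.08909019e-02,
       -9.25283189e-06, -1.58301415e-06]), 'tcp_pos': array([217.59310393, 449.53640967, 230.47879583]), 'tool_rot': array([ 2.23474345e-01,  9.74709337e-01, -9.38889909e-04, -2.10651659e-04]), 'ft_force': array([-0.04801513,  0.67673684, -0.29255518]), 'torque': array([-0.01705787, -0.00193162, -0.00161136]), 'gripper_width': 0.9976305053115953}
```

View pics/side0.png

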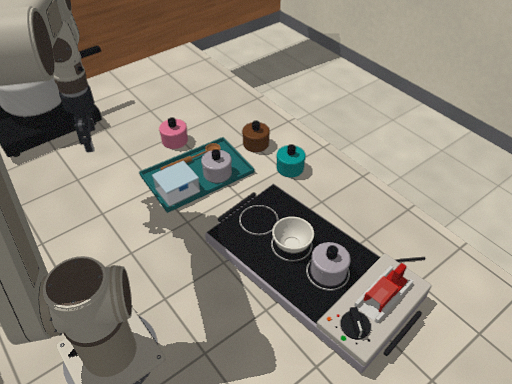

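View pics/top0.png

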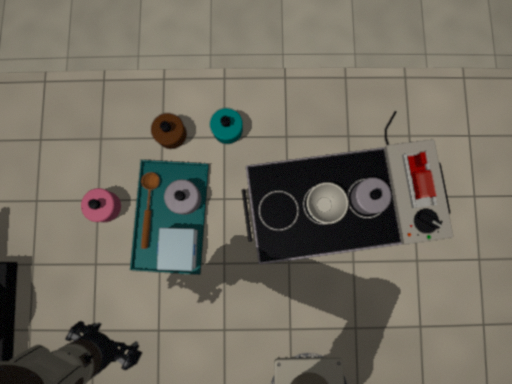

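```bash
cat >> h.py <<'E'
def K(p): return np.array([[p["fx"],0,p["cx"]],[0,p["fy"],p["cy"]],[0,0,1]])
def ray(p,uv):
    n=cv2.undistortPoints(np.array(uv,float).reshape(-1,1,2),K(p),p["dist_coeffs"]).reshape(-1,2)
    d=np.c_[n[:,0],-n[:,1],-np.ones(len(n))]
    return R.from_quat(p["rotation"]).apply(d)
def onz(p,uv,z):
    d=ray(p,uv); c=p["xyz"]; return c+d*((z-c[2])/d[:,2])[:,None]
def proj(p,X):
    q=R.from_quat(p["rotation"]).inv().apply(np.atleast_2d(X)-p["xyz"]); q=q*[1,-1,-1]
    return cv2.projectPoints(q,np.zeros(3),np.zeros(3),K(p),p["dist_coeffs"])[0].reshape(-1,2)
def crop(p,x0,y0,w,h,s,name):
    cv2.imwrite(name,cv2.resize(p["pixels"][y0:y0+h,x0:x0+w],None,fx=s,fy=s,interpolation=cv2.INTER_CUBIC))
def tri(ps,uvs):
    A=np.zeros((3,3));b=np.zeros(3)
    for p,uv in zip(ps,uvs):
        d=ray(p,uv)[0]; d/=np.linalg.norm(d); M=np.eye(3)-np.outer(d,d); A+=M;b+=M@p["xyz"]
    return np.linalg.solve(A,b)
E
python3 - <<'E'
from h import *
t=robot.get_image("top"); s=robot.get_image("side")
crop(t,240,130,220,140,3.6,"pics/tw.png")
crop(t,125,150,100,130,4.5,"pics/tt.png")
crop(s,200,180,240,190,3.1,"pics/sw.png")
crop(s,130,110,180,110,4.4,"pics/st.png")
for n in ["dabba","dabba2","bowl","dial","lock","tub","tray","warmer","spoon"]:
  for p,nm in ((t,"top"),(s,"side")):
    try:print(n,nm,[(round(o["conf"],2),np.round(o["uv"],1).tolist()) for o in robot.cut_out(n,p)])
    except Exception as e: print(n,e)
E
```

```text
dabba top [(0.87, [228.3, 123.1]), (0.83, [182.1, 199.3]), (0.79, [368.1, 196.4]), (0.62, [169.0, 129.6]), (0.56, [101.7, 206.8])]
dabba side [(0.81, [255.4, 135.0]), (0.76, [219.5, 164.1]), (0.63, [327.2, 262.6]), (0.6, [174.0, 132.1]), (0.6, [325.4, 283.7])]
dabba2 top [(0.87, [228.3, 123.1]), (0.83, [182.1, 199.3]), (0.79, [368.1, 196.4]), (0.62, [169.0, 129.6]), (0.56, [101.7, 206.8])]
dabba2 side [(0.81, [255.4, 135.0]), (0.76, [219.5, 164.1]), (0.63, [327.2, 262.6]), (0.6, [174.0, 132.1]), (0.6, [325.4, 283.7])]
bowl top [(0.64, [323.8, 203.9])]
bowl side [(0.95, [291.3, 235.8])]
dial top [(0.6, [431.4, 219.9])]
dial side [(0.89, [353.9, 324.3])]
lock top [(0.85, [419.8, 177.5])]
lock side [(0.66, [384.1, 286.1])]
tub top [(0.71, [178.6, 248.9])]
tub side [(0.56, [176.1, 183.7])]
tray top [(0.84, [163.2, 214.5])]
tray side [(0.95, [198.9, 169.0])]
warmer top [(0.73, [347.8, 200.0])]
warmer side [(0.82, [323.7, 286.6]), (0.5, [356.9, 325.4])]
spoon top [(0.82, [151.3, 206.7])]
spoon side [(0.68, [198.2, 154.9])]
```

View pics/tw.png

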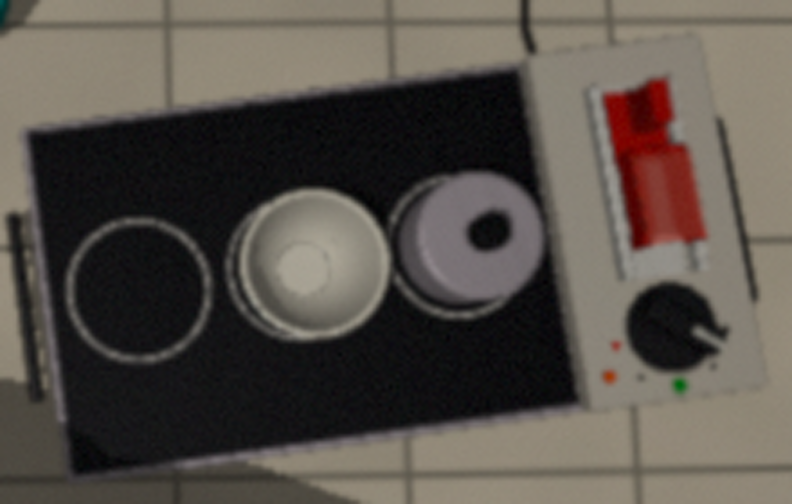

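View pics/tt.png

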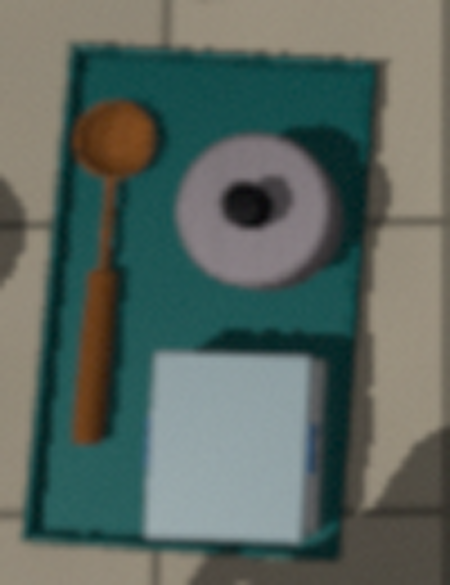

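View pics/sw.png

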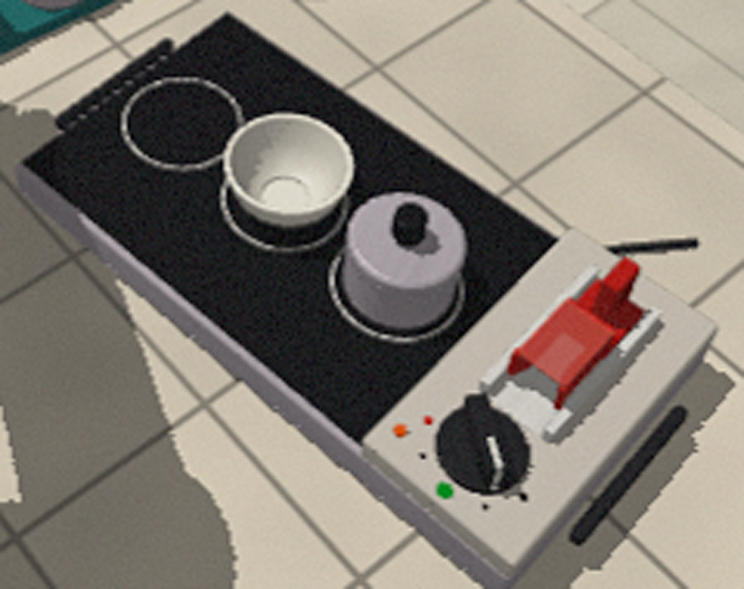

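View pics/st.png

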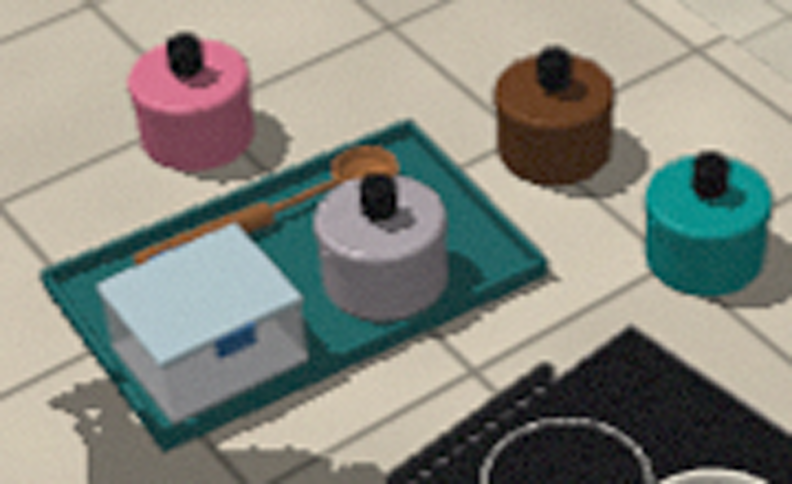

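```bash
cat > fit.py <<'E'
from h import *
from scipy.optimize import least_squares
t=robot.get_image("top"); s=robot.get_image("side")
def T(c): return (240+(c[0]+.5)/3.6-.5,130+(c[1]+.5)/3.6-.5)
def S(c): return (200+(c[0]+.5)/3.1-.5,180+(c[1]+.5)/3.1-.5)
def ST(c): return (130+(c[0]+.5)/4.4-.5,110+(c[1]+.5)/4.4-.5)
def TT(c): return (125+(c[0]+.5)/4.5-.5,150+(c[1]+.5)/4.5-.5)
W={'fl':(140,270,50),'nl':(-140,270,50),'ng':(-140,-130,50),'fg':(140,-130,50),'ring':(0,195,50)}
tp={'fl':(28,132),'nl':(75,474),'ng':(582,403),'fg':(525,65),'ring':(139.5,290)}
sp={'fl':(227,12),'nl':(23,162),'ring':(182,123)}
def X(v,w): 
    c,sn=np.cos(v[2]),np.sin(v[2]); return np.array([v[0]+c*w[0]-sn*w[1],v[1]+sn*w[0]+c*w[1],w[2]])
if __name__=="__main__":
    def res(v,which="ts"):
        r=[]
        for k,c in tp.items():
            if 't' in which: r.append((proj(t,X(v,W[k]))[0]-T(c))*(3 if k=='ring' else 1))
        for k,c in sp.items():
            if 's' in which: r.append((proj(s,X(v,W[k]))[0]-S(c))*(3 if k=='ring' else 1))
        return np.ravel(r)
    for w in ("ts","t","s"):
        f=least_squares(res,[480,-20,0.1],args=(w,)); print(w,f.x,np.round(f.fun,1),X(f.x,W['ring']))
        np.set_printoptions(suppress=True,precision=1)
    v=least_squares(res,[480,-20,0.1]).x
    print("ring tri",tri((t,s),(T((139.5,290)),S((182,123)))))
    g=tri((t,s),(T((680,385)),S((445,491)))); print("green",g, onz(t,T((680,385)),70),onz(s,S((445,491)),70))
    def inW(p): 
        c,sn=np.cos(v[2]),np.sin(v[2]); d=np.array(p[:2])-v[:2]; return np.array([c*d[0]+sn*d[1],-sn*d[0]+c*d[1]])
    print("green in W",inW(onz(t,T((680,385)),70)[0]),inW(onz(s,S((445,491)),70)[0]))
    print("disc in W",inW(onz(t,T((672,327)),78)[0]), inW(onz(s,S((482,448)),78)[0]))
    print("lockgrip top", inW(onz(t,T((655,98)),132)[0]),inW(onz(s,S((626,270)),132)[0]))
    print("knob top", onz(t,TT((245,204)),6+92), onz(s,ST((380,183)),6+92), tri((t,s),(TT((245,204)),ST((378,196)))))
    print("lid", onz(t,TT((253,211)),70),onz(s,ST((381,219)),70))
    print("pointer: tip/base", inW(onz(t,T((722,345)),102)[0]),inW(onz(t,T((695,330)),102)[0]))
    print("pointer: s", inW(onz(s,S((499,483)),102)[0]),inW(onz(s,S((491,438)),102)[0]))
    print("dabba2 knob",onz(t,T((488,230)),142), "exp",X(v,(0,-55,142)),"bowl",X(v,(0,70,0)))
E
python3 fit.py
```

```text
ts [ 5.30026586e+02 -1.16337081e+02  1.25907592e-01] [-2.1 -2.  -1.6  3.   0.8  2.2 -1.1 -1.9  1.2 -1.   0.3 -1.7 -3.3  0.4
  0.7  0.7] [505.53942364  77.11931963  50.        ]
t [ 529.7 -116.4    0.1] [-2.  -1.9 -1.6  3.1  0.8  2.4 -1.1 -1.8  1.3 -0.7] [505.3  77.   50. ]
s [ 531.8 -115.9    0.1] [ 0.  -1.9 -3.1  0.5  1.   0.3] [506.1  77.4  50. ]
ring tri [504.9  78.1  50.6]
green [ 426.6 -329.2   71.3] [[ 426.2 -329.5   70. ]] [[ 427.6 -329.1   70. ]]
green in W [-129.8 -198.5] [-128.3 -198.2]
disc in W [ -85.6 -197. ] [ -85.9 -198.5]
lockgrip top [  81.  -192.3] [  84.5 -198.9]
knob top [[544.3 344.9  98. ]] [[548.6 346.6  98. ]] [545.9 347.   87. ]
lid [[543.3 345.7  70. ]] [[543.9 341.5  70. ]]
pointer: tip/base [-103.7 -221. ] [ -90.  -202.9]
pointer: s [-112.5 -228.2] [ -87.9 -203.4]
dabba2 knob [[ 537.5 -165.4  142. ]] exp [ 536.9 -170.9  142. ] bowl [521.2 -46.9   0. ]
```

```bash
cat >> h.py <<'E'
YAW=0.126
np.set_printoptions(suppress=True,precision=3)
def q(a): return (R.from_euler('z',a)*R.from_euler('x',np.pi)).as_quat()
def st(m=""):
    s=robot.read_state(); print(m,"t",round(s["time"],2),"tcp",s["tcp_pos"],"j",s["joint_pos"],"F",s["ft_force"],"g",round(s["gripper_width"],3)); return s
E
python3 - <<'E'
from h import *
for p,a in (([545,346,74],YAW),([505.3,77.5,200],YAW),([470,-324,84],YAW+.87),([470,-324,84],YAW),([637,-302,98],YAW),([637,-302,180],YAW)):
    print(p,robot.inverse_kinematics(p,q(a)))
robot.movep([545,346,180],q(YAW)); st()
robot.move_linear([545,346,100],velocity=150)
for n in ("top","side"):
    p=robot.get_image(n); 
    crop(p,*( (130,140,120,100) if n=="top" else (150,100,120,100)),5,f"pics/pre_{n}.png")
st()
E
```

```text
[545, 346, 74] [ 0.566  0.626  0.18   1.125  0.    -2.702]
[505.3, 77.5, 200] [ 0.152  0.278 -0.027  1.265  0.    -3.115]
[470, -324, 84] [-0.604  0.481 -0.044  1.046  0.     1.542]
[470, -324, 84] [-0.604  0.481 -0.044  1.046  0.     2.412]
[637, -302, 98] [-0.443  0.728  0.433  1.276  0.     2.573]
[637, -302, 180] [-0.443  0.693  0.582  1.46   0.     2.573]
 t 4.75 tcp [544.879 346.167 180.083] j [ 0.566  0.558  0.347  1.359  0.    -2.702] F [ 1.237 -0.914 -0.071] g 1.0
 t 5.53 tcp [546.008 346.657 101.693] j [ 0.566  0.604  0.217  1.181 -0.    -2.702] F [0.585 0.072 0.15 ] g 0.996
```

View pics/pre_side.png

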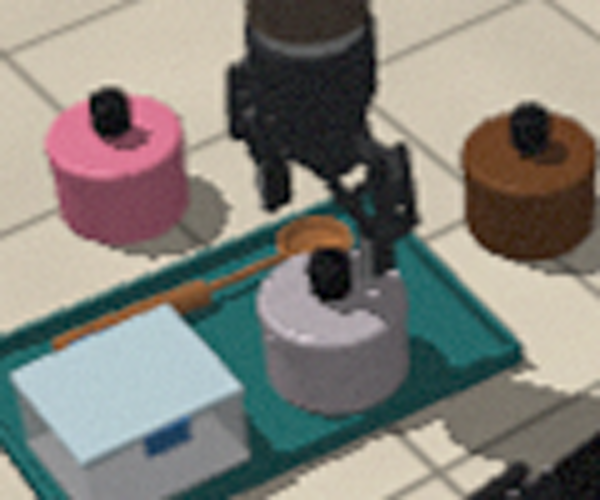

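View pics/pre_top.png

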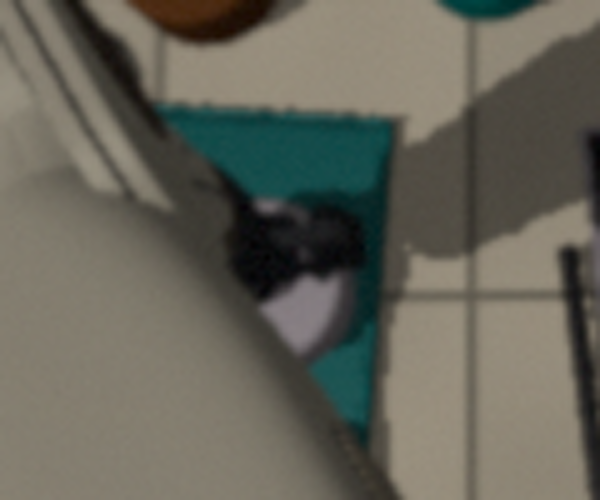

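```bash
python3 - <<'E'
from h import *
p=robot.get_image("side")
for z in (87,114): print(5*(proj(p,[545,346,z])[0]+.5-[150,100]))
print(5*(proj(p,[535,346,87])[0]+.5-[150,100]))
print(5*(proj(p,[545,336,87])[0]+.5-[150,100]))
E
```

```text
[329.312 274.681]
[326.685 241.788]
[316.111 281.211]
[338.429 283.071]
```

```bash
python3 - <<'E'
from h import *
print(robot.move_linear([545,346,75],velocity=80,until_force=8)); st("down")
robot.set_gripper(0.0); st("grip")
robot.move_linear([545,346,100],velocity=60); st("lift")
for n in ("side",):
    p=robot.get_image(n); crop(p,150,100,120,100,5,"pics/lift_side.png")
E
```

```text
False
down t 6.04 tcp [544.636 345.757  74.467] j [ 0.566  0.626  0.181  1.127 -0.    -2.702] F [-0.18  -0.926  0.096] g 0.999
grip t 6.62 tcp [545.417 346.135  75.608] j [ 0.566  0.624  0.182  1.127 -0.    -2.702] F [-0.276 -1.279  3.161] g 0.304
lift t 7.18 tcp [545.094 346.108 100.281] j [ 0.566  0.605  0.215  1.18   0.    -2.702] F [ 0.215 -1.111 -2.346] g 0.306
```

View pics/lift_side.png

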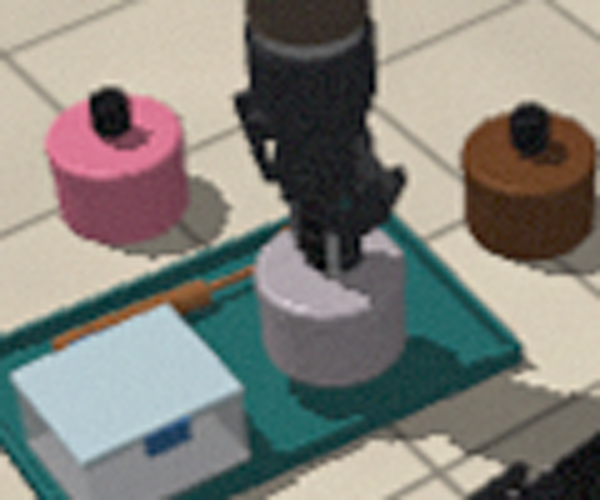

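```bash
python3 - <<'E'
from h import *
robot.move_linear([545,346,155],velocity=120)
robot.move_linear([505.3,77.5,155],q(YAW+.25),velocity=110); st()
p=robot.get_image("side"); crop(p,180,130,160,120,5,"pics/over_side.png")
c=np.array([[505.3+55*np.cos(a),77.5+55*np.sin(a),50] for a in np.linspace(0,6.28,60)])
E
```

```text
Traceback (most recent call last):
cell.PlanningError: the arm cannot follow that straight line within its joint ranges
```

```bash
python3 - <<'E'
from h import *
st()
robot.move_linear([505.3,77.5,155],q(YAW-.25),velocity=110); st()
p=robot.get_image("side"); crop(p,180,130,160,120,5,"pics/over_side.png")
E
```

```text
t 7.84 tcp [544.698 345.814 154.457] j [ 0.566  0.57   0.3    1.302 -0.    -2.702] F [ 0.197  0.193 -2.902] g 0.307
 t 10.46 tcp [505.363  77.85  154.964] j [ 0.153  0.309 -0.107  1.155  0.    -2.865] F [-0.219 -0.233 -3.115] g 0.31
```

View pics/over_side.png

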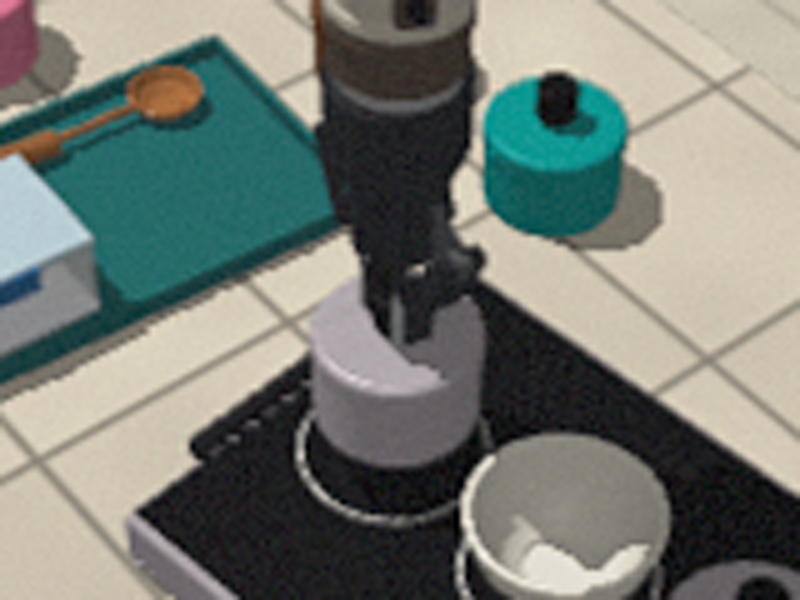

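```bash
python3 - <<'E'
from h import *
robot.move_linear([505.3,77.5,126],velocity=60)
print(robot.move_linear([505.3,77.5,118],velocity=15,until_force=4)); st()
p=robot.get_image("side"); crop(p,180,130,160,120,5,"pics/set_side.png")
E
```

```text
True
 t 11.61 tcp [505.472  77.497 119.542] j [ 0.152  0.339 -0.163  1.068 -0.    -2.865] F [ 0.375 -0.411  4.336] g 0.309
```

View pics/set_side.png

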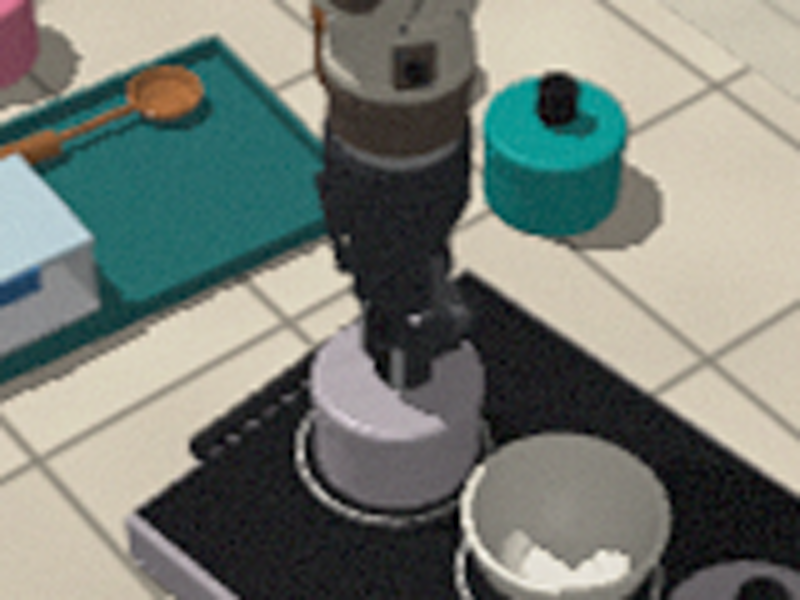

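```bash
python3 - <<'E'
from h import *
robot.set_gripper(1.0)
robot.move_linear([505.3,77.5,200],velocity=120); st("up")
robot.movep([470.4,-323.7,200],q(YAW+.87+np.pi)); st("overdial")
robot.set_gripper(0.5)
t=robot.get_image("top"); s=robot.get_image("side")
crop(t,240,130,220,140,3.6,"pics/tw2.png"); crop(s,200,180,240,190,3.1,"pics/sw2.png"); 
E
```

```text
up t 13.1 tcp [504.803  77.42  199.317] j [ 0.152  0.281 -0.025  1.269 -0.    -2.865] F [-0.098 -0.077 -0.466] g 0.998
overdial t 14.59 tcp [ 470.634 -322.868  199.687] j [-0.601  0.396  0.14   1.316  0.    -1.599] F [0.578 0.158 0.715] g 1.0
```

View pics/tw2.png

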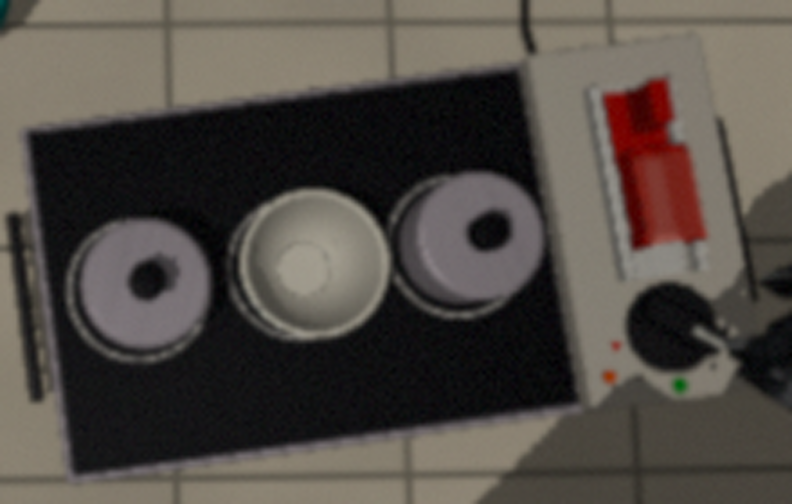

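View pics/sw2.png

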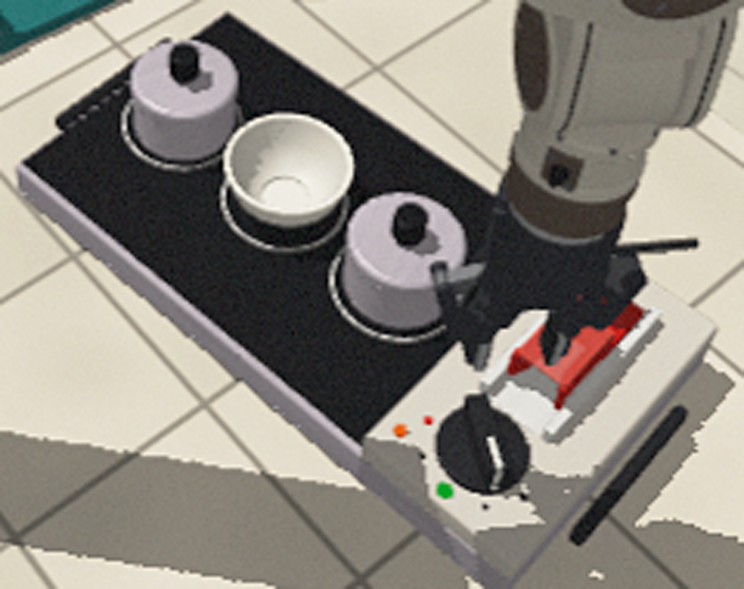

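```bash
python3 - <<'E'
from fit import *
v=[530.0,-116.3,.126]
a=onz(s,S((478,398)),102)[0];b=onz(s,S((498,486)),98)[0]
print(a,b,np.arctan2(*(a-b)[1::-1])-.126, np.linalg.norm(a-b),(a+b)/2)
a=onz(t,T((693,330)),102)[0];b=onz(t,T((722,347)),102)[0]
print(a,b,np.arctan2(*(a-b)[1::-1])-.126)
print(onz(t,T((146,282)),114),onz(t,T((149,280)),142), onz(s,S((184,76)),114))
E
```

```text
[ 484.663 -300.707  102.   ] [ 446.88  -356.967   98.   ] 0.8534017307378587 67.88798393129925 [ 465.772 -328.837  100.   ]
[ 466.291 -327.458  102.   ] [ 453.469 -348.493  102.   ] 0.8973711654800379
[[505.451  77.022 114.   ]] [[504.517  76.593 142.   ]] [[506.417  77.248 114.   ]]
```

```bash
python3 - <<'E'
from h import *
print(robot.move_linear([470.4,-323.7,110],velocity=150,until_force=10))
print(robot.move_linear([470.4,-323.7,83],velocity=60,until_force=6)); st("down")
robot.set_gripper(0.0); st("grip")
for k in (.6,.3,0.0):
    robot.move_linear([470.4,-323.7,83],q(YAW+k+np.pi),velocity=60); st(k)
s=robot.get_image("side"); crop(s,200,180,240,190,3.1,"pics/sw3.png"); print(robot.read_state()["torque"])
E
```

```text
False
False
down t 16.63 tcp [ 470.231 -323.551   82.634] j [-0.603  0.483 -0.045  1.044 -0.    -1.599] F [0.132 0.54  0.059] g 0.498
grip t 16.98 tcp [ 470.921 -324.046   83.653] j [-0.603  0.481 -0.044  1.044  0.    -1.599] F [0.678 0.27  1.954] g 0.194
0.6 t 17.39 tcp [ 470.841 -323.98    83.633] j [-0.603  0.481 -0.044  1.044  0.    -1.331] F [0.487 0.724 4.877] g 0.195
0.3 t 17.84 tcp [ 470.741 -323.842   83.613] j [-0.603  0.481 -0.044  1.044  0.    -1.032] F [-0.58   0.583  5.627] g 0.195
0.0 t 18.29 tcp [ 470.701 -323.687   83.602] j [-0.603  0.481 -0.044  1.044  0.    -0.732] F [-0.741  1.018  5.044] g 0.194
[ 0.237  0.139 -0.124]
```

View pics/sw3.png

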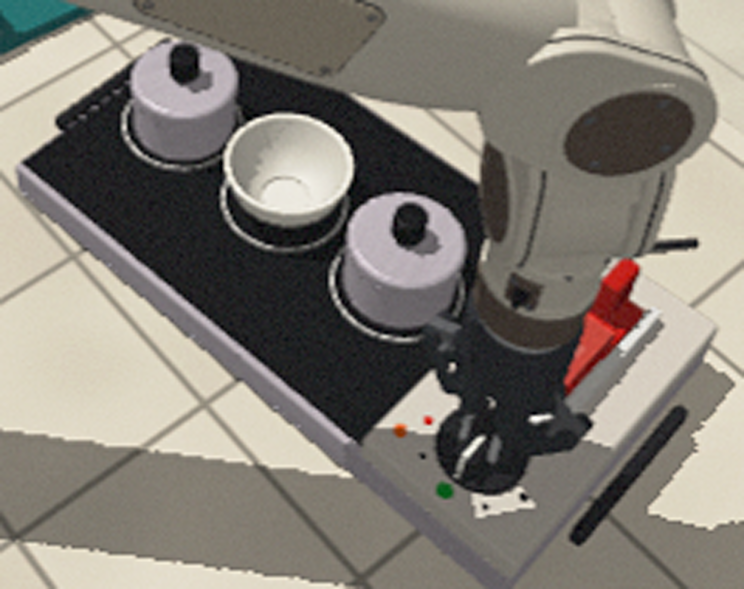

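```bash
python3 - <<'E'
from fit import *
robot.set_gripper(0.5)
robot.move_linear([470.4,-323.7,190],velocity=150)
robot.movep([630,-300,220],q(YAW+np.pi)); st()
t=robot.get_image("top"); s=robot.get_image("side"); crop(s,300,240,140,120,5.3,"pics/sw4.png"); crop(t,370,130,90,130,4.5,"pics/tw4.png")
E
```

```text
t 20.38 tcp [ 628.928 -299.863  218.107] j [-0.445  0.671  0.64   1.544 -0.001 -0.571] F [ 0.111  0.682 -0.206] g 0.502
```

View pics/sw4.png

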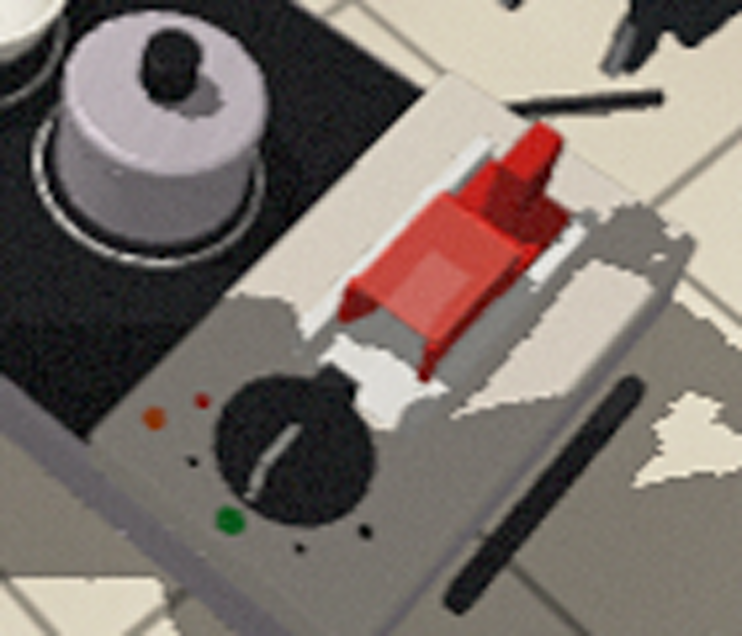

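View pics/tw4.png

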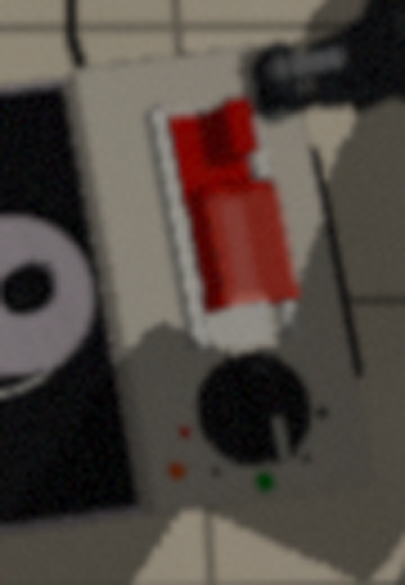

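```bash
python3 - <<'E'
from fit import *
v=np.array([530.0,-116.3,.126])
def inW(p): return R.from_euler('z',-.126).apply(np.r_[p[:2]-v[:2],p[2]])
f=lambda c:(300+(c[0]+.5)/5.3-.5,240+(c[1]+.5)/5.3-.5)
g=lambda c:(370+(c[0]+.5)/4.5-.5,130+(c[1]+.5)/4.5-.5)
for h,p,cs in ((f,s,((297,428),(264,466))),(g,t,((275,418),(284,457)))):
    a,b=[inW(onz(p,h(c),102)[0]) for c in cs]; print("pointer",a,b,np.arctan2((a-b)[1],(a-b)[0]))
print("green",inW(onz(t,g((264,482)),70)[0]),inW(onz(s,f((230,521)),70)[0]))
print("dots",[inW(onz(t,g(c),70)[0]) for c in ((184,432),(177,470),(321,412))])
print("grip top",inW(onz(s,f((545,141)),132)[0]),inW(onz(t,g((236,115)),132)[0]))
for c in ((536,121),(563,135),(553,165),(517,150)):print(c,inW(onz(s,f(c),132)[0]))
for X_ in (70,80,90): print(X_, [5.3*(proj(s,X(v,(X_+dx,-198.3+dy,132)))[0]+.5-[300,240]) for dx in(-17,17) for dy in (-8,8)])
print("rails near end", [inW(onz(s,f(c),86)[0]) for c in ((305,333),(445,390))],"mouth",[inW(onz(s,f(c),114)[0]) for c in ((345,290),(437,340))])
E
```

```text
pointer [ -90.516 -198.649  102.   ] [-114.508 -199.289  102.   ] 0.026677848049808342
pointer [ -92.32  -197.072  102.   ] [-115.618 -198.085  102.   ] 0.04348487148414044
green [-130.04  -197.739   70.   ] [-128.364 -197.666   70.   ]
dots [array([ -93.398, -154.432,   70.   ]), array([-115.384, -145.975,   70.   ]), array([ -93.303, -240.866,   70.   ])]
grip top [  87.309 -199.447  132.   ] [  85.321 -194.452  132.   ]
(536, 121) [  93.873 -190.561  132.   ]
(563, 135) [  95.862 -203.429  132.   ]
(553, 165) [  78.666 -209.064  132.   ]
(517, 150) [  74.229 -193.185  132.   ]
70 [array([516.395, 196.291]), array([485.562, 174.869]), array([558.308, 150.842]), array([527.65, 130.06])]
80 [array([528.857, 182.779]), array([498.075, 161.548]), array([570.393, 137.735]), array([539.787, 117.137])]
90 [array([541.206, 169.388]), array([510.476, 148.346]), array([582.37 , 124.745]), array([551.816, 104.327])]
rails near end [array([ -41.399, -170.113,   86.   ]), array([ -21.312, -230.225,   86.   ])] mouth [array([ -28.389, -176.478,  114.   ]), array([ -20.822, -219.08 ,  114.   ])]
```

```bash
python3 - <<'E'
from fit import *
v=np.array([530.0,-116.3,.126]); Q=q(YAW+np.pi)
P=lambda x,z: X(v,(x,-198.2,z))
robot.move_linear(P(81,175),Q,velocity=150); robot.set_gripper(0.6)
print(robot.move_linear(P(81,97),Q,velocity=100,until_force=8)); st("down")
robot.set_gripper(0.0); st("grip")
s=robot.get_image("side"); crop(s,300,240,140,120,5.3,"pics/sw5.png")
E
```

```text
False
down t 22.31 tcp [ 635.82  -302.968   97.878] j [-0.445  0.725  0.427  1.272  0.    -0.571] F [ 0.105  0.164 -0.028] g 0.601
grip t 22.72 tcp [ 635.707 -302.99    97.973] j [-0.445  0.725  0.427  1.272 -0.    -0.571] F [ 0.391 -0.163  3.479] g 0.178
```

View pics/sw5.png

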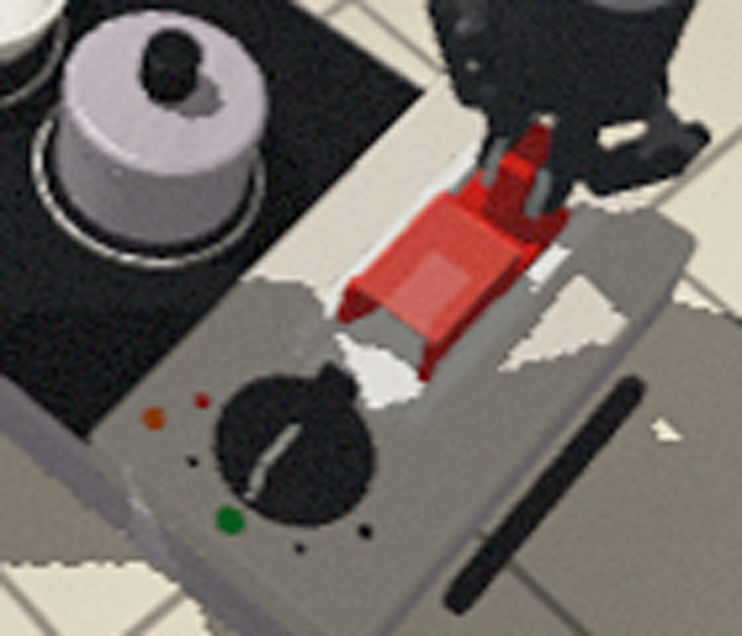

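Grip holds the red thumb piece (width 0.178 ≈ 16 mm). Slide home.

```bash
python3 - <<'E'
from fit import *
v=np.array([530.0,-116.3,.126]); Q=q(YAW+np.pi)
P=lambda x,z: X(v,(x,-198.2,z))
print(robot.move_linear(P(1,97),Q,velocity=60,until_force=20)); st("slide")
print(robot.move_linear(P(-16,97),Q,velocity=30,until_force=18)); a=st("end")
s=robot.get_image("side"); crop(s,300,240,140,120,5.3,"pics/sw6.png")
E
```

```text
False
slide t 24.35 tcp [ 556.647 -312.898   97.898] j [-0.512  0.591  0.185  1.162  0.001 -0.639] F [1.44  0.502 6.707] g 0.174
True
end t 24.88 tcp [ 546.411 -314.151   98.137] j [-0.526  0.569  0.146  1.137  0.008 -0.653] F [2.498 0.272 2.035] g 0.183
```

View pics/sw6.png

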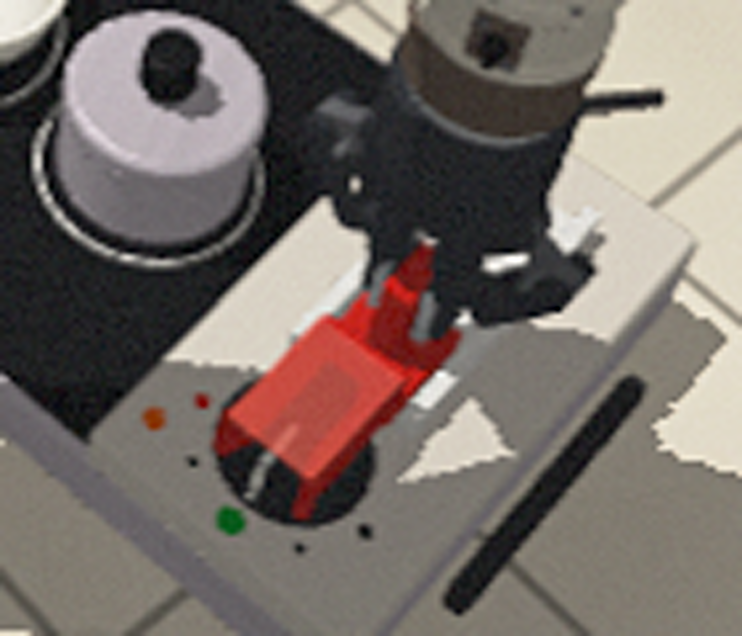

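```bash
python3 - <<'E'
from fit import *
robot.set_gripper(0.6)
c=robot.read_state()["tcp_pos"]
robot.move_linear(c+[0,0,95],velocity=130)
robot.movep([400,200,280],q(YAW+np.pi)); st()
t=robot.get_image("top"); s=robot.get_image("side")
crop(s,300,240,140,120,5.3,"pics/sw7.png"); crop(t,240,130,220,140,3.6,"pics/tw7.png")
cv2.imwrite("pics/s7.png",s["pixels"])
E
```

```text
t 28.3 tcp [400.447 199.49  279.78 ] j [ 0.462  0.119 -0.018  1.433 -0.     0.338] F [-0.869  0.239  0.043] g 0.598
```

View pics/sw7.png

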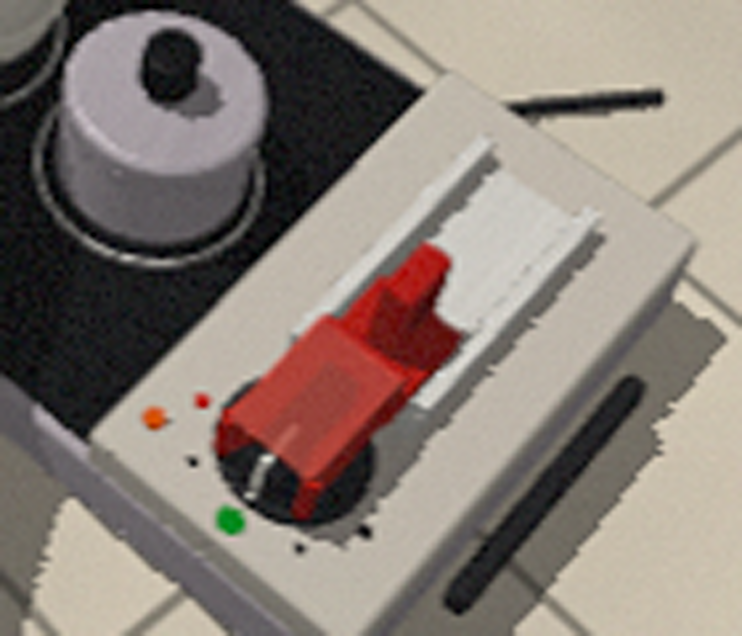

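View pics/tw7.png

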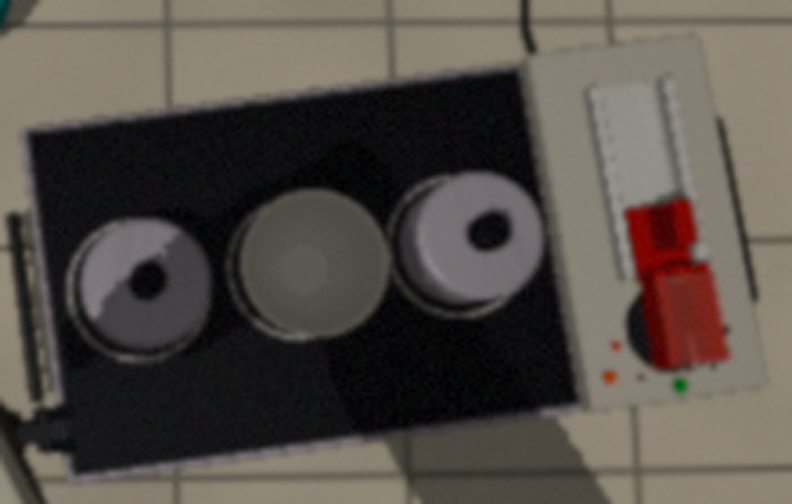

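View pics/s7.png

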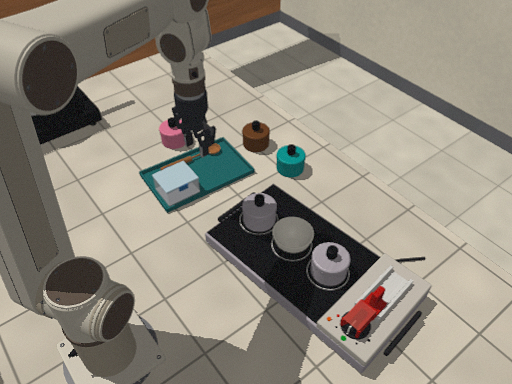

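```bash
python3 - <<'E'
from fit import *
f=lambda c:(300+(c[0]+.5)/5.3-.5,240+(c[1]+.5)/5.3-.5)
for a,b,z in (((523,257),(405,378),114),((444,194),(328,318),114),((425,381),(302,519),86),((545,125),(432,246),132)):
    print(np.linalg.norm(onz(s,f(a),z)-onz(s,f(b),z)))
for a,b,z in (((655,78),(680,200),132),((630,248),(655,367),114),((705,239),(728,359),114)): print("top",np.linalg.norm(onz(t,T(a),z)-onz(t,T(b),z)))
a,b=[onz(s,f(c),102)[0] for c in ((297,428),(264,466))];print(np.arctan2(*(a-b)[1::-1])-.126)
E
```

```text
86.68602484145428
89.10787558769077
90.53637855316543
89.76371791870079
top 91.24655378750354
top 88.06589295016833
top 88.82320039856226
0.026677848049808328
```

```bash
python3 -c "
from h import *
robot.hand_in(); st()"
```

```text
the job is handed in; nothing more can be done
the job is handed in; nothing more can be done
```

The job is done and handed in at about 28 s of the 64 s allowed; the robot gave no verdict, so the results below come from my own camera and arm checks.

- **Dabba:** I lifted it by its knob and set it down in the free left ring, stopping when it met the glass at the expected height. Afterwards it measured at about (505.5, 77) mm against a ring centre of (505.3, 77.5) mm, standing upright.
- **Dial:** I turned it clockwise with the lock still drawn back. The white pointer stands at the green dot, about 0.03 rad short in the side view and 0.04 rad in the top view (limit 0.15).
- **Lock:** I slid it until it hit a firm stop after 90 mm of arm travel. Picture measurements of its travel scattered from 86.7 to 91.2 mm, averaging about 89 mm (at least 84 needed).
- **Other things:** The bowl, other dabba, tub and spoon looked unmoved in the last pictures. I judged this by eye and did not measure it. The gripper is open and clear of everything.

One straight-line move was refused during planning because of the last joint's range. Nothing moved, and I redid it with a different wrist angle.

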